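Re-tray a run of fossil vertebrae in their order

ROBOT

A 6-joint arm with a two-finger parallel gripper is mounted at the origin on the work surface. World frame = base frame: x ahead of the robot, y to its left, z up, the work surface at z = 0. Lengths are in m, angles in rad, forces in N, time in s.
With the tool pointing down it reaches from about 0.275 to 0.875 m from the base axis. Payload 12.5 kg.
Tool frame: the origin (TCP) lies at the very end of the fingers, on their centre line; the grasp point (between the pads) lies 19 mm behind it; z points along the fingers, y is the line along which they close (so a half turn about z gives the same grasp; the last joint's range is limited). The gripper opens to 85 mm and grips with 20 to 120 N. Pads are 22 mm wide; open, the fingers measure 114 mm over their backs; the gripper's body (76 mm by 85 mm) begins 54 mm behind the grasp point. The pads swing forward as they close: fully open they stand 13 mm farther back than shut.
Start: joints at [1.122, 0.351, 1.652, -0, 1.139, -0.085], TCP at [0.196, 0.514, 0.231] pointing down, gripper open.
Joint ranges: [-2.75, 2.75], [-0.79, 2.1], [0.01, 2.65], [-1.57, 4.71], [0.07, 3.14], [-2.87, 2.87]. Speed limits (rad/s): [2.22, 2.22, 2.79, 3.14, 3.14, 3.14].

INTERFACE

Orientations are given as a 3x3 rotation matrix whose columns are the frame's x, y, z axes.
In Python, from bench import manip gives the robot as it stands. Calls block until the motion is done:
- manip.move_ptp(position, orientation): joint-space move of the TCP to a pose.
- manip.move_l(position, attitude=None, max_speed=0.15): straight line of the TCP; attitude=None keeps the orientation; max_speed is the mean speed in m/s.
- manip.move_j(angles): joint-space move.
- manip.set_gripper(opening, effort=None): opening from 0.0 (shut) to 1.0 (fully open); effort is the grip in N (None keeps the last); returns when the fingers have stopped.
- manip.dwell(seconds).
- manip.inverse_kinematics(position, orientation): joint angles nearest the present ones, or None.
- manip.grab_frame(name): name is "scene" or "side" or "wrist"; returns (picture, depth): 384x512x3 uint8, red, green, blue; 384x512 float32, m along the optical axis (not along the pixel's ray), 0 where there is no reading.
- manip.get_calibration(name): a dict with "camera_matrix" (3x3 intrinsics, pixels), "k1" (the pictures are not rectified: a ray, as slopes to the right and down, at radius r is drawn at 1 + k1 r^2 times it, then the intrinsics apply), "R" (3x3) and "t" (3): a world point X has camera coordinates R X + t. Camera axes: x right, y down, z forward; pixel columns grow to the right and rows downward; lengths in m; the calibration is good to about 2 mm. A picture is of the moment at which its call begins: read the wrist's pose just before it. get_calibration takes no time and is no camera call; for the wrist camera it gives the pose at the moment of the call.
A pose or a line that the arm cannot do raises manip.Unreachable and nothing moves.
- manip.sign_off(): hands the job in; it is judged then, once.
Trained networks look in the newest picture that a camera, given by its name, has taken for a name from the list of things; names that differ only in an ending like _2 or _b are one class to them, and where a whole thing is asked for, a point or a joint stands for the part that bears it (a point fixed in the world has none). Each returns a list of dicts, best first, with "confidence" (0 to 1); they miss things now and then, are a little off and sometimes report something else, mostly with a low value. They report only what shows in the picture. A call takes as long as a camera call. They do not tell look-alikes from the thing itself.
- manip.look_for(camera, name): "at" ([x, y, z] in m, in world coordinates, good to about 4 mm: the middle of the surface that is visible of it).
Readings, each from a call of its own:
- manip.current_time(): time.
- manip.current_qpos(): joint angles.
- manip.current_joint_vel(): joint speeds.
- manip.current_joint_torque(): joint torques, N m.
- manip.current_ee_pos(): TCP position.
- manip.current_tcp_rot(): TCP orientation.
- manip.current_force(): force on the tool from outside, world axes, zero at the start.
- manip.current_ft_torque(): the same for the moment, N m.
- manip.current_grip_width(): opening from 0.0 (shut) to 1.0 (fully open).
- manip.current_grip_force(): force on a finger pad.
Only numpy, scipy, OpenCV 4.12 (cv2) and the standard library are available. Lean on these libraries where they do the work, as an engineer would, in place of code of your own. Each camera call takes 0.05 s, during which the arm holds its last target. There are 200 camera calls.

TASK

Move the four fossil vertebrae from the wooden drying rack into the white storage tray, one to a cell, in the order in which they stand now: the one next to the rack's brass post goes into the cell next to the skull, and so on down the row to the far end. Stand each one upright on the floor of its cell, near the middle, and set it down gently: never drop one.

Things in the scene. Friction and masses are not known exactly. Their poses are not given: they have to be found in the camera images.
- vert_a: Fossil vertebra, a plain drum 42 mm across and 42 mm tall. Brown stone, stands on its flat end; slightly waisted. Origin: centre of underside, z up; 0.08 to 0.2 kg. Grip across its x axis (nothing sticks out there). Starts on its pad, at most 4 mm off centre, turned up to 0.25 rad.
- vert_b: Winged fossil vertebra: drum 40 mm across, 52 mm tall; a bar 10 mm wide, 9 mm thick, its middle 36 mm up, runs along y, 60 mm tip to tip. Brown stone, stands on its flat end; slightly waisted. Origin: centre of underside, z up; 0.08 to 0.2 kg. Grip across its x axis (nothing sticks out there). Starts on its pad, at most 4 mm off centre, turned up to 0.25 rad.
- vert_c: Finned fossil vertebra: drum 42 mm across, 44 mm tall; fin on top 8 mm thick (x), 32 mm long (y), reaching 63 mm up. Brown stone, stands on its flat end; slightly waisted. Origin: centre of underside, z up; 0.08 to 0.2 kg. Grip across its x axis (nothing sticks out there). Starts on its pad, at most 4 mm off centre, turned up to 0.25 rad.
- vert_d: Fossil vertebra, widest and lowest: a plain drum 52 mm across and 37 mm tall. Brown stone, stands on its flat end; slightly waisted. Origin: centre of underside, z up; 0.08 to 0.2 kg. Grip across its x axis (nothing sticks out there). Starts on its pad, at most 4 mm off centre, turned up to 0.25 rad.
- pad_a: Fixed grey felt pad under vertebra a at the start, one of four alike (66 x 66 x 8 mm) 75 mm apart in a row on the dark wooden drying rack. Origin: centre of underside; top 20 mm above the table. Its +y axis runs along the row towards the rack's brass post (20 mm thick, top at z = 72 mm, 55 mm beyond the last pad's centre).
- pad_b: Fixed grey felt pad under vertebra b at the start, one of four alike (66 x 66 x 8 mm) 75 mm apart in a row on the dark wooden drying rack. Origin: centre of underside; top 20 mm above the table. Its +y axis points along the row to the brass post. Fences 5 mm thick stand between pads and beyond the end ones, tops at z = 28 mm.
- pad_c: Fixed grey felt pad under vertebra c at the start, one of four alike (66 x 66 x 8 mm) 75 mm apart in a row on the dark wooden drying rack. Origin: centre of underside; top 20 mm above the table. Its +y axis points along the row to the brass post. The rack's board is 80 x 370 mm, its top at z = 12 mm.
- pad_d: Fixed grey felt pad under vertebra d at the start, one of four alike (66 x 66 x 8 mm) 75 mm apart in a row on the dark wooden drying rack. Origin: centre of underside; top 20 mm above the table. Its +y axis points along the row to the brass post. Rack and tray both lie roughly along world y, one near the robot, one farther; which is near changes.
- tray: White fixed tray, 80 (x) by 420 mm (y). Origin: centre of underside, on the table. Four cells 70 x 70 mm inside, centres at x = 0, y = -112.5, -37.5, 37.5, 112.5 mm; floor at z = 6 mm, walls 5 mm thick, tops at z = 18 mm. A ledge at each end: the skull sits on one, a plain sand-coloured block 18 mm tall on the other; which end changes.
- skull: Small brown fossil skull, 72 mm long (x), 44 mm wide, 44 mm tall, fixed on the ledge at one end of the tray (y = +182 or -182 mm in the tray's frame), snout towards the robot. Origin: centre of its underside, 6 mm above the table.
Not all that is in view belongs to the job. What is shaped like the vert_d but pink is not meant.

How it is judged:
By the outcome, as a careful person would: the job done as asked, in the order asked, and still so for the second after the job is handed in, with the robot touching nothing.
It also fails if it takes over 102 s, if anything falls off the work surface, if the arm or the gripper's body presses on something with over 40 N, if the wrist force passes 120 N, or if a joint passes its speed limit or range.

## Working session

There is one attempt and no reset: what is moved stays moved. The work goes in short steps, each a Python script; the robot and the scene stay as the last script left them, time stands still between calls to the robot, and variables do not carry over. Pictures are saved under pics/ and viewed, at most 14 in all, crops included, and the job is handed in when it is done.

```bash
mkdir -p pics; ls
python3 - <<'E'
from bench import manip
import cv2, numpy as np
for n in ("scene","side"):
    im,d=manip.grab_frame(n); cv2.imwrite(f"pics/{n}0.png",cv2.resize(im[:,:,::-1],(768,576)))
    np.savez(f"{n}0.npz",im=im,d=d,**manip.get_calibration(n))
    for k in ("vert_a","vert_b","vert_c","vert_d","skull","tray","pad_a"):
        print(n,k,[(np.round(r["at"],3).tolist(),round(r["confidence"],2)) for r in manip.look_for(n,k)])
print(manip.current_time(), manip.current_tcp_rot().round(3) if hasattr(manip.current_tcp_rot(),'round') else manip.current_tcp_rot())
E
```

```text
pics
scene vert_a [([0.465, 0.093, 0.057], 0.92), ([0.587, -0.245, 0.034], 0.92), ([0.465, -0.048, 0.06], 0.87), ([0.465, 0.168, 0.05], 0.82), ([0.471, 0.016, 0.05], 0.78), ([0.356, -0.009, 0.038], 0.72), ([0.511, -0.234, 0.034], 0.69), ([0.363, 0.099, 0.034], 0.62)]
scene vert_b [([0.465, 0.093, 0.057], 0.92), ([0.587, -0.245, 0.034], 0.92), ([0.465, -0.048, 0.06], 0.87), ([0.465, 0.168, 0.05], 0.82), ([0.471, 0.016, 0.05], 0.78), ([0.356, -0.009, 0.038], 0.72), ([0.511, -0.234, 0.034], 0.69), ([0.363, 0.099, 0.034], 0.62)]
scene vert_c [([0.465, 0.093, 0.057], 0.92), ([0.587, -0.245, 0.034], 0.92), ([0.465, -0.048, 0.06], 0.87), ([0.465, 0.168, 0.05], 0.82), ([0.471, 0.016, 0.05], 0.78), ([0.356, -0.009, 0.038], 0.72), ([0.511, -0.234, 0.034], 0.69), ([0.363, 0.099, 0.034], 0.62)]
scene vert_d [([0.465, 0.093, 0.057], 0.92), ([0.587, -0.245, 0.034], 0.92), ([0.465, -0.048, 0.06], 0.87), ([0.465, 0.168, 0.05], 0.82), ([0.471, 0.016, 0.05], 0.78), ([0.356, -0.009, 0.038], 0.72), ([0.511, -0.234, 0.034], 0.69), ([0.363, 0.099, 0.034], 0.62)]
scene skull [([0.663, -0.122, 0.036], 0.89)
[... 732 characters left out ...]
, 0.056], 0.65), ([0.461, 0.019, 0.057], 0.64), ([0.574, -0.258, 0.04], 0.64), ([0.455, 0.176, 0.062], 0.59), ([0.355, 0.095, 0.027], 0.57)]
side vert_d [([0.494, -0.238, 0.036], 0.77), ([0.342, -0.017, 0.031], 0.66), ([0.452, 0.088, 0.056], 0.65), ([0.461, 0.019, 0.057], 0.64), ([0.574, -0.258, 0.04], 0.64), ([0.455, 0.176, 0.062], 0.59), ([0.355, 0.095, 0.027], 0.57)]
side skull [([0.64, -0.126, 0.033], 0.59)]
side tray [([0.645, 0.039, 0.007], 0.85)]
side pad_a [([0.469, -0.056, 0.016], 0.72), ([0.436, 0.114, 0.022], 0.58), ([0.48, 0.189, 0.022], 0.52), ([0.435, 0.03, 0.016], 0.52), ([0.64, -0.127, 0.033], 0.35)]
0.8 [[-0.935  0.356 -0.   ]
 [ 0.356  0.935  0.   ]
 [ 0.    -0.    -1.   ]]
```

View pics/scene0.png

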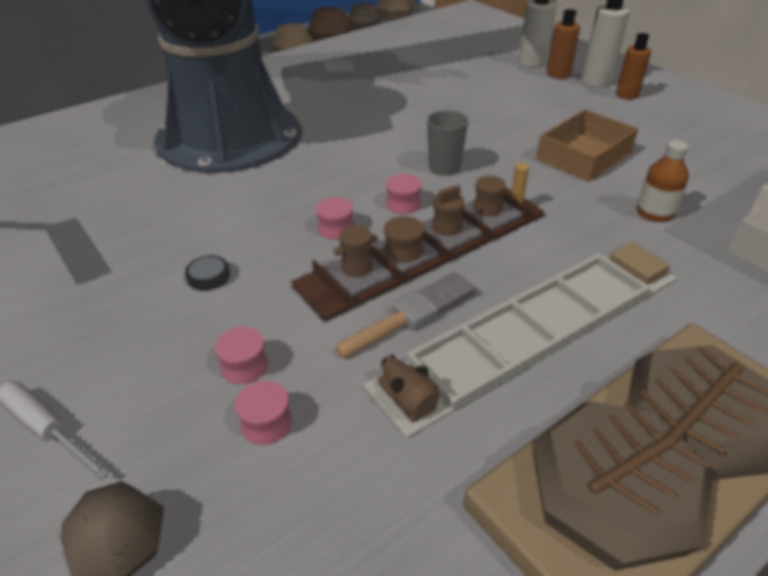

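View pics/side0.png

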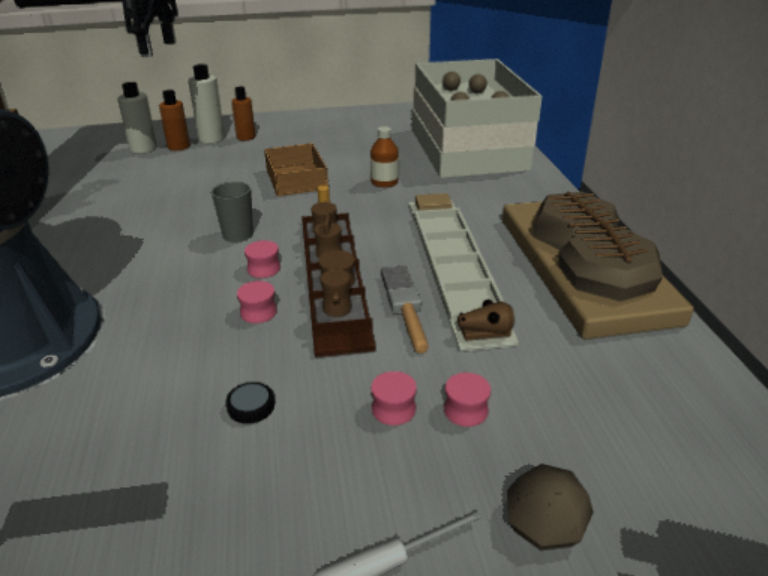

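The scene view (768×576 px) shows:
- **Rack:** the brass post is at (520,180). From the post, the row runs plain a (489,195), finned c (448,210), wide d (404,238), winged b (355,250).
- **Tray:** the skull is at (410,388), on the −y end.
- **Look-alikes:** the pink drums at (335,215), (404,193), (242,355) and (264,412) are not meant. The brown skull and nodules aren't either.

Next I'll look from above with the wrist camera.

```bash
cat > h.py <<'E'
from bench import manip
import numpy as np, cv2
def rot(yaw):   # tool down, finger line (tool y) along world x turned by yaw
    c,s=np.cos(yaw),np.sin(yaw)
    return np.array([[-s,c,0],[c,s,0],[0,0,-1.]])
def cloud(d,c):
    K=c["camera_matrix"]; v,u=np.mgrid[:384,:512]
    xy=np.stack([(u-K[0,2])/K[0,0],(v-K[1,2])/K[1,1]],-1); p=xy.copy()
    for _ in range(8): p=xy/(1+c["k1"]*(p**2).sum(-1,keepdims=True))
    X=np.concatenate([p*d[...,None],d[...,None]],-1)
    return (X-c["t"])@c["R"]
E
python3 - <<'E'
from h import *
for y in (0,np.pi):
    print(y,[np.round(manip.inverse_kinematics(p,rot(y)),2) for p in ([.55,.05,.4],[.47,.17,.03],[.47,-.05,.03],[.65,-.06,.02],[.65,.17,.02])])
manip.move_ptp([.55,.05,.40],rot(0))
c=manip.get_calibration("wrist"); im,d=manip.grab_frame("wrist")
np.savez("w0.npz",im=im,d=d,**c)
cv2.imwrite("pics/w0.png",cv2.resize(im[:,:,::-1],(768,576)))
print(manip.current_time(),c)
print({k:[(np.round(r["at"],3).tolist(),round(r["confidence"],2)) for r in manip.look_for("wrist",k)] for k in ("vert_a","skull","tray","pad_a")})
E
```

```text
0 [array([ 0.01,  0.24,  1.39, -0.  ,  1.51,  0.01]), array([ 0.25,  0.57,  1.92, -0.  ,  0.65,  0.25]), array([-0.2 ,  0.54,  1.99, -0.  ,  0.61, -0.2 ]), array([-0.16,  0.79,  1.49, -0.  ,  0.86, -0.16]), array([ 0.19,  0.82,  1.43, -0.  ,  0.89,  0.19])]Traceback (most recent call last):
  File "<stdin>", line 3, in <module>
    return _wrapfunc(a, 'round', decimals=decimals, out=out)
    return _wrapit(obj, method, *args, **kwds)
    result = getattr(arr, method)(*args, **kwds)
TypeError: unsupported operand type(s) for *: 'NoneType' and 'float'
```

Yaw 0 works for the joints, so I'll use that.

Run:
```python
from h import *
manip.move_ptp([.55,.05,.40],rot(0))
c=manip.get_calibration("wrist"); im,d=manip.grab_frame("wrist")
np.savez("w0.npz",im=im,d=d,**c)
cv2.imwrite("pics/w0.png",cv2.resize(im[:,:,::-1],(768,576)))
print(manip.current_time(),c)
print({k:[(np.round(r["at"],3).tolist(),round(r["confidence"],2)) for r in manip.look_for("wrist",k)] for k in ("vert_a","skull","tray","pad_a")})
```

```text
3.025 {'camera_matrix': array([[292.47453379,   0.        , 259.86892641],
       [  0.        , 292.47453379, 191.69261795],
       [  0.        ,   0.        ,   1.        ]]), 'k1': -0.0028526099464716427, 'R': array([[ 9.99998869e-01,  1.50380135e-03,  3.94336295e-05],
       [ 1.41572950e-03, -9.49648695e-01,  3.13313504e-01],
       [ 5.08609365e-04, -3.13313094e-01, -9.49649749e-01]]), 't': array([-0.55051686, -0.04590784,  0.55493637])}
{'vert_a': [([0.46, 0.102, 0.062], 0.94), ([0.497, -0.218, 0.042], 0.9), ([0.461, 0.178, 0.065], 0.88), ([0.578, -0.238, 0.04], 0.87), ([0.356, 0.113, 0.031], 0.59), ([0.464, 0.03, 0.059], 0.58)], 'skull': [], 'tray': [([0.647, 0.095, 0.007], 0.85)], 'pad_a': [([0.477, 0.175, 0.019], 0.92), ([0.473, 0.109, 0.023], 0.91), ([0.46, 0.053, 0.02], 0.84), ([0.469, -0.032, 0.017], 0.77)]}
```

View pics/w0.png

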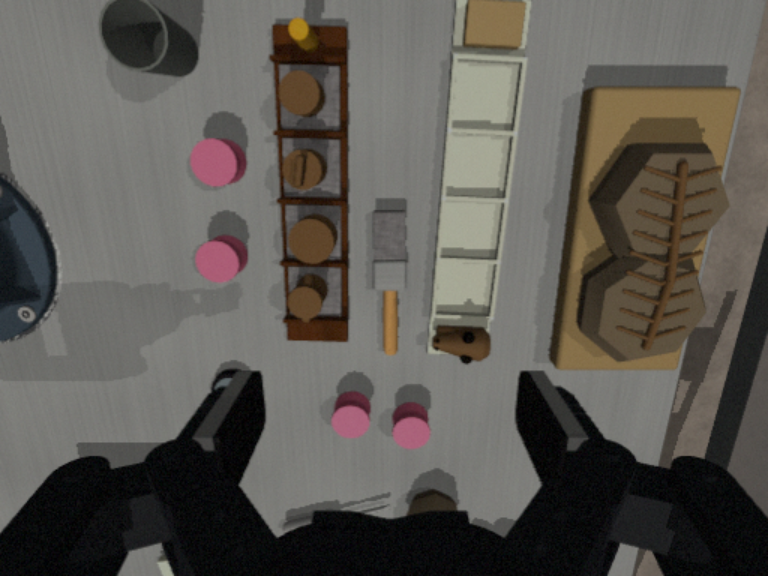

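The wrist picture shows the row from the brass post (302,35): a (300,93), c with its fin (303,168), d (312,240), b (305,298). The skull (462,343) is at the −y end of the tray, next to the cell at (465,288). I'll measure all of these from depth and make a close crop.

```bash
cat > meas.py <<'E'
from h import *
def rack(X,d,ok):
    # top-face disks on rack by known heights
    out={}
    m=ok&(X[...,2]>.046)&(X[...,2]<.095)&(X[...,0]>.415)&(X[...,0]<.515)&(X[...,1]>-.1)&(X[...,1]<.205)
    m=cv2.morphologyEx(m.astype(np.uint8),cv2.MORPH_OPEN,np.ones((2,2),np.uint8))
    n,l,st,ce=cv2.connectedComponentsWithStats(m)
    for i in range(1,n):
        if st[i,4]<60: continue
        P=X[l==i]; z=P[:,2]; zt=np.median(z[z>np.percentile(z,40)])
        T=P[abs(z-zt)<.005]
        (cx,cy),r=cv2.minEnclosingCircle((T[:,:2]*1000).astype(np.float32))
        hi=P[z>zt+.009]
        print("blob",st[i,4],"ztop %.1f zmax %.1f"%(zt*1e3,np.percentile(z,99)*1e3),"circ",round(cx,1),round(cy,1),"r",round(r,1),"mean",(T.mean(0)*1e3).round(1),"bbox",(P.min(0)*1e3).round(),(P.max(0)*1e3).round(),"n_hi",len(hi))
        if len(hi)>15:
            print("   fin",cv2.minAreaRect((hi[:,:2]*1000).astype(np.float32)))
def tray(X,ok,im,xr=(.59,.71)):
    hsv=cv2.cvtColor(im,cv2.COLOR_RGB2HSV)
    m=ok&(X[...,2]>.001)&(X[...,2]<.024)&(X[...,0]>xr[0])&(X[...,0]<xr[1])&(hsv[...,1]<45)&(hsv[...,2]>110)
    n,l,st,ce=cv2.connectedComponentsWithStats(m.astype(np.uint8))
    i=1+np.argmax(st[1:,4]); P=X[l==i]
    print("tray rect",cv2.minAreaRect((P[:,:2]*1000).astype(np.float32)),st[i])
    W=P[P[:,2]>.0145]; print("walls",len(W),cv2.minAreaRect((W[:,:2]*1000).astype(np.float32)),np.percentile(W[:,2],[50,95])*1e3,"floor",np.median(P[P[:,2]<.011][:,2])*1e3)
    return l==i
E
python3 - <<'E'
from meas import *
f=np.load("w0.npz"); X=cloud(f["d"],f); ok=f["d"]>0
rack(X,f["d"],ok); 
t=X[...,2][ok&(abs(X[...,0]-.54)<.03)&(abs(X[...,1]-.1)<.1)]; print("table z",np.median(t),t.std())
tray(X,ok,f["im"])
# pads/rack board extents
hsv=cv2.cvtColor(f["im"],cv2.COLOR_RGB2HSV)
for n in ("scene0","side0"):
    g=np.load(n+".npz"); Y=cloud(g["d"],g); print(n); rack(Y,g["d"],g["d"]>0); tray(Y,g["d"]>0,g["im"])
cv2.imwrite("pics/crop.png",cv2.resize(f["im"][30:250,170:370,::-1],None,fx=2.7,fy=2.7,interpolation=cv2.INTER_CUBIC))
E
```

```text
blob 658 ztop 61.2 zmax 63.0 circ 458.5 179.3 r 20.4 mean [458.7 179.3  60.8] bbox [438. 131.  19.] [550. 198. 541.] n_hi 3
blob 566 ztop 64.1 zmax 82.8 circ 456.6 104.2 r 20.7 mean [458.4 104.   63.1] bbox [435.  78.  18.] [550. 131. 541.] n_hi 122
   fin ((496.0846252441406, 122.10700225830078), (106.43419647216797, 27.42428207397461), 23.86753273010254)
blob 732 ztop 56.3 zmax 58.0 circ 460.8 26.4 r 25.7 mean [461.5  26.1  55.9] bbox [437.  -9.  14.] [550. 131. 541.] n_hi 5
blob 499 ztop 71.1 zmax 72.9 circ 452.0 -41.8 r 20.0 mean [453.2 -41.2  70.8] bbox [427. -86.  12.] [550. 131. 541.] n_hi 4
table z 0.4784346453630144 0.21740278251542447
tray rect ((653.423583984375, 68.04385375976562), (418.7962646484375, 88.2547378540039), 86.97904205322266) [ 285    0   69  236 7674]
walls 1527 ((649.9581909179688, 68.79209899902344), (306.04803466796875, 80.37913513183594), 87.18437957763672) [16.97857518 18.50551567] floor 4.981298073997365
scene0
blob 288 ztop 62.2 zmax 64.1 circ 460.1 180.3 r 21.1 mean [462.5 177.9  61.7] bbox [ 407. -370.   -1.] [953. 275. 517.] n_hi 1
blob 408 ztop 66
[... 717 characters left out ...]
8319529 18.49142886] floor 5.168317895495191
side0
blob 427 ztop 63.5 zmax 83.7 circ 462.3 138.1 r 56.5 mean [457.7 133.   62.7] bbox [ 394. -760.   -0.] [490. 290. 547.] n_hi 40
   fin ((423.3675842285156, -321.5755920410156), (879.2332763671875, 9.912185668945312), 85.57756805419922)
blob 639 ztop 68.1 zmax 73.8 circ 451.6 -42.5 r 20.8 mean [452.1 -46.5  70.6] bbox [ 394. -760.   10.] [495. 102. 547.] n_hi 1
tray rect ((656.708984375, 70.55133056640625), (428.0859375, 95.25442504882812), 87.19598388671875) [ 272  135   74   99 2515]
walls 613 ((649.9058837890625, 72.88985443115234), (316.2677917480469, 81.27377319335938), 87.29310607910156) [17.60192426 19.40673569] floor 6.020652593624269
```

View pics/crop.png

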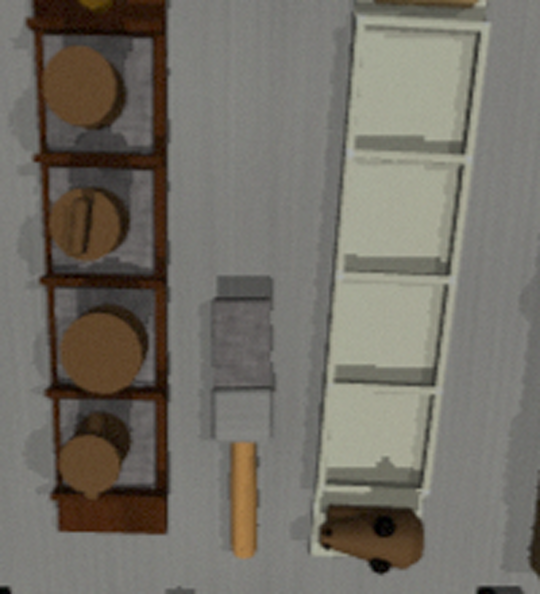

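Radii and top heights match the given sizes: a 21/62, c 21/64 with the fin at 83, d 26/57, b 20/72 mm. The tray walls measure 306×80 mm. The crop confirms the order a, c, d, b from the post, and the skull below the bottom cell. Next: the yaws of c and b.

Run:
```python
from meas import *
for n in ("w0","scene0","side0"):
    f=np.load(n+".npz"); d=f["d"]; X=cloud(d,f); ok=d>0
    A=lambda x0,x1,y0,y1,z0,z1:X[ok&(X[...,0]>x0)&(X[...,0]<x1)&(X[...,1]>y0)&(X[...,1]<y1)&(X[...,2]>z0)&(X[...,2]<z1)]
    def ax(P):
        q=P[:,:2]-P[:,:2].mean(0); w,v=np.linalg.eigh(q.T@q); a=v[:,1]*np.sign(v[1,1]); return len(P),(P.mean(0)*1e3).round(1),"yaw",round(float(-np.arcsin(a[0])),3),np.sqrt(w/len(P)*12)*1e3
    F=A(.42,.50,.07,.14,.073,.09)
    print(n,"fin",ax(F))
    B=A(.42,.49,-.09,.0,.048,.064)
    B=B[abs(np.hypot(B[:,0]-.4525,B[:,1]+.042))>.0215]
    for s,nm in ((B[:,1]>-.042,"+"),(B[:,1]<-.042,"-")):
        if s.sum(): print("  wing",nm,s.sum(),(B[s].mean(0)*1e3).round(1))
    hsv=cv2.cvtColor(f["im"],cv2.COLOR_RGB2HSV)
    m=ok&(X[...,2]>.004)&(X[...,2]<.034)&(X[...,0]>.40)&(X[...,0]<.53)&(X[...,1]>-.13)&(X[...,1]<.27)&(hsv[...,1]>110)
    print("  rack",cv2.minAreaRect((X[m][:,:2]*1e3).astype(np.float32)))
```

```text
w0 fin (121, array([457.2, 105.3,  80.6]), 'yaw', -0.169, array([ 8.08859169, 30.45021574]))
  wing + 31 [455.  -16.1  58. ]
  wing - 12 [450.5 -68.4  58.8]
  rack ((458.8141784667969, 66.01193237304688), (368.44427490234375, 78.46353912353516), 88.49200439453125)
scene0 fin (99, array([459.2, 102.9,  79.3]), 'yaw', -0.151, array([ 7.41516057, 33.41275302]))
  wing + 24 [459.  -13.4  56.2]
  wing - 33 [451.4 -68.1  57.7]
  rack ((463.46868896484375, 63.02818298339844), (363.50213623046875, 75.55821990966797), 87.57392883300781)
side0 fin (39, array([455.7,  99.1,  80. ]), 'yaw', -0.222, array([ 8.30468619, 34.32031829]))
  wing - 25 [449.2 -68.7  58.3]
  rack ((456.55322265625, 50.82958221435547), (342.9952697753906, 77.8558578491211), 88.41145324707031)
```

```bash
cat > pp.py <<'E'
from h import *
TY=-.049; C=np.array([.650,.069])
OBJ={"a":(.4590,.1796,-.03,.010,-.1125),"c":(.4578,.1040,-.16,.011,-.0375),"d":(.4615,.0260,-.03,.008,.0375),"b":(.4527,-.0422,-.10,.014,.1125)}
def pick(k):
    x,y,yaw,h,_=OBJ[k]
    manip.move_ptp([x,y,.15],rot(yaw)); manip.move_l([x,y,.020+h],max_speed=.12)
    f0=manip.current_force()
    manip.set_gripper(0.0,40)
    print(k,"grip",manip.current_grip_width()*85,manip.current_grip_force(),"f",np.round(f0,1))
    manip.move_l([x,y,.045+h],max_speed=.06)
    manip.move_l([x,y,.14],max_speed=.15)
    print(" lifted",manip.current_grip_width()*85,manip.current_grip_force(),np.round(manip.current_force(),2),manip.current_time())
def place(k):
    _,_,_,h,yc=OBJ[k]
    x,y=C+yc*np.array([-np.sin(TY),np.cos(TY)])
    manip.move_l([x,y,.14],rot(TY),max_speed=.15)
    manip.move_l([x,y,.006+h+.004],max_speed=.08); manip.dwell(.1)
    f0=np.array(manip.current_force()); z=.006+h+.004
    while z>.006+h-.0025:
        z-=.0005; manip.move_l([x,y,z],max_speed=.01)
        df=np.array(manip.current_force())-f0
        if df[2]>2.5: break
    print(" contact z",round(z-h,4),np.round(df,1))
    w=manip.current_grip_width(); manip.set_gripper(min(1,w+.08)); manip.dwell(.1); manip.set_gripper(min(1,w+.3))
    manip.move_l([x,y,.14],max_speed=.15); manip.set_gripper(1.0)
    print(" done",np.round([x,y],4),manip.current_time())
E
python3 - <<'E'
from pp import *
pick("a")
im,d=manip.grab_frame("wrist"); cv2.imwrite("pics/ga.png",im[:,:,::-1])
E
```

```text
a grip 40.02706994717672 39.58676663576625 f [-0.3  0.1 -0.8]
 lifted 40.37267427162221 40.45804453489836 [-0.99  0.54 -1.11] 7.2833
```

View pics/ga.png

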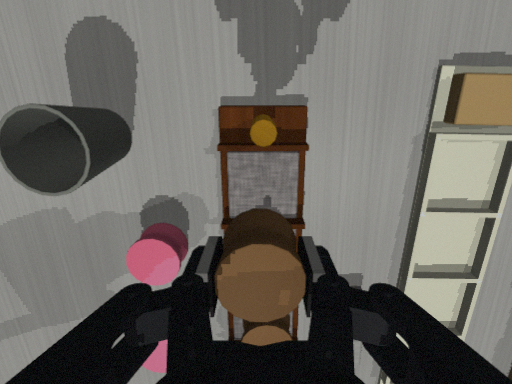

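Vertebra a is held upright between the pads at (262,265), with 40 mm width and 40 N grip. I'll place it.

Run:
```python
from pp import *
place("a")
manip.move_ptp([.56,.03,.36],rot(0))
c=manip.get_calibration("wrist"); im,d=manip.grab_frame("wrist"); np.savez("w1.npz",im=im,d=d,**c)
cv2.imwrite("pics/w1.png",im[:,:,::-1])
from meas import tray
X=cloud(d,c); tray(X,d>0,im)
T=X[(d>0)&(X[...,2]>.044)&(X[...,2]<.055)&(X[...,0]>.61)&(X[...,0]<.68)&(X[...,1]>-.078)&(X[...,1]<0)]
print(cv2.minEnclosingCircle((T[:,:2]*1e3).astype(np.float32)),np.median(T[:,2]),manip.current_time())
```

```text
contact z 0.006 [-2.3 -0.3  7.2]
 done [ 0.6445 -0.0434] 15.1417
tray rect ((651.5640869140625, 51.80412292480469), (386.447509765625, 85.34930419921875), 87.29447174072266) [ 282    0   73  236 8747]
walls 1889 ((649.9069213867188, 68.8332748413086), (305.8117370605469, 80.48387145996094), 87.22442626953125) [16.98035918 18.46536704] floor 4.968352921084069
((644.4691162109375, -43.0343017578125), 20.90163803100586) 0.04694650855488153 16.1667
```

View pics/w1.png

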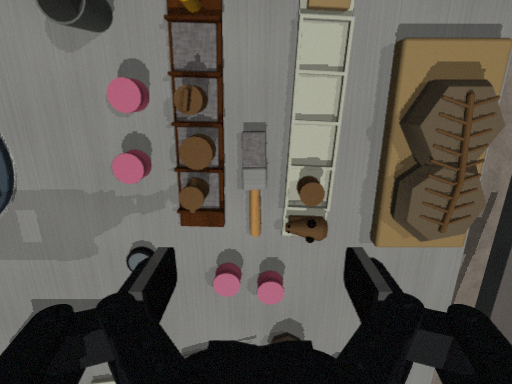

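Vertebra a (312,191) stands centred in the cell beside the skull (307,228), less than 1 mm off, and contact came exactly at floor height. On to c.

Run:
```python
from pp import *
pick("c")
if manip.current_grip_width()*85>30: place("c")
```

```text
c grip 40.01506989983456 39.32475557550788 f [-0.4  0.2  0.8]
 lifted 40.06292003157911 40.48575431788477 [ 0.01 -0.94 -1.6 ] 20.0417
 contact z 0.006 [-1.5 -0.3  8.1]
 done [0.6482 0.0315] 27.2583
```

Run:
```python
from pp import *
pick("d")
if manip.current_grip_width()*85>40: place("d")
```

```text
d grip 49.913853894433984 40.01429473787198 f [ 1.9 -0.8  0.1]
 lifted 49.860100356191715 41.6940575240551 [ 0.52 -0.86 -1.77] 30.925
 contact z 0.0065 [-1.3 -0.7  4.3]
 done [0.6518 0.1065] 37.8917
```

Run:
```python
from pp import *
pick("b")
if manip.current_grip_width()*85>30: place("b")
manip.move_ptp([.56,.03,.36],rot(0))
c=manip.get_calibration("wrist"); im,d=manip.grab_frame("wrist")
cv2.imwrite("pics/w2.png",cv2.resize(im[:,:,::-1],(768,576)))
X=cloud(d,c)
for k,hh in zip("acdb",(.042,.044,.037,.052)):
    yc=OBJ[k][4]; p=C+yc*np.array([-np.sin(TY),np.cos(TY)])
    T=X[(d>0)&(abs(X[...,2]-hh-.0055)<.004)&(np.hypot(X[...,0]-p[0],X[...,1]-p[1])<.034)]
    print(k,p*1e3,cv2.minEnclosingCircle((T[:,:2]*1e3).astype(np.float32)),np.median(T[:,2]).round(4),T[:,2].std().round(4))
im,d=manip.grab_frame("side"); cv2.imwrite("pics/side2.png",im[100:260,220:380,::-1].repeat(4,0).repeat(4,1)[:600])
print(manip.current_time())
```

```text
b grip 38.29446410933065 39.28244030677888 f [-0.2  0.3 -0.7]
 lifted 38.29659822714639 40.33761388011044 [ 0.17  0.17 -2.87] 41.7417
 contact z 0.006 [-2.6 -0.2  8.3]
 done [0.6555 0.1814] 49.5667
a [644.48970565 -43.36497077] ((643.9576416015625, -42.74610900878906), 20.775659561157227) 0.0471 0.0009
c [648.16323522  31.54500974] ((647.9494018554688, 32.07988357543945), 20.941082000732422) 0.0491 0.0011
d [651.83676478 106.45499026] ((651.8687133789062, 106.61703491210938), 25.888246536254883) 0.042 0.0009
b [655.51029435 181.36497077] ((654.7679443359375, 181.73321533203125), 20.048233032226562) 0.0569 0.0009
50.7583
```

View pics/w2.png

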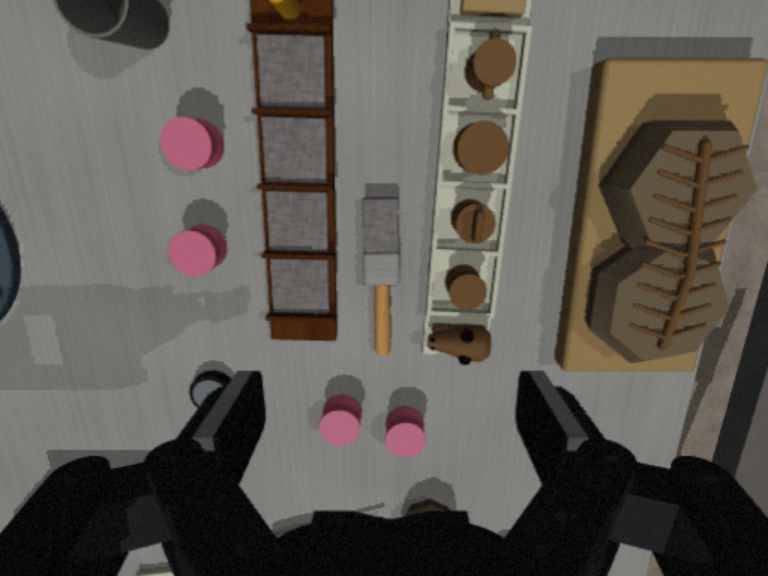

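View pics/side2.png

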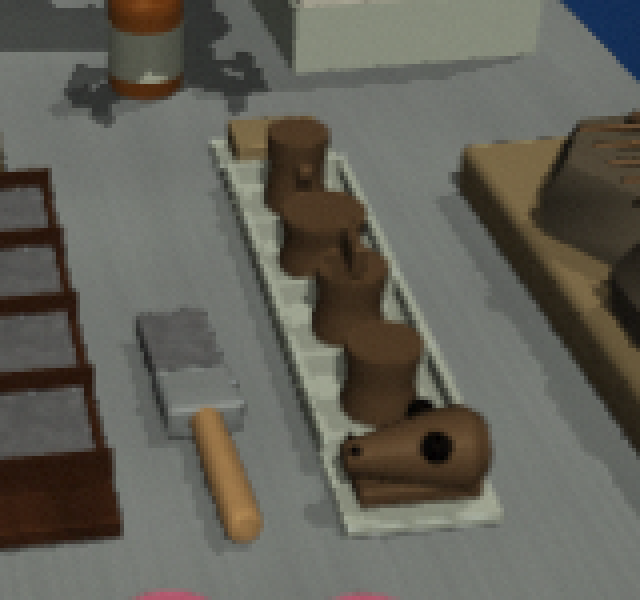

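Starting from the skull, the wrist view shows a (466,290), c (475,222), d (482,147) and b (494,62). All four stand upright, within about 1 mm of their cell centres, the rack is empty and the gripper is clear. Handing in.

```bash
python3 -c "
from bench import manip
print(manip.sign_off())"
```

```text
the job is handed in; nothing more can be done
None
```

All four vertebrae stand upright in the tray in their original order (a, c, d, b from the skull), each about 1 mm or less from its cell centre by the wrist camera, and the job was handed in after about 51 s of the 102 s allowed.

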